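# Fit up a tube T-joint against the stop bar and rail

## Robot

A 6-joint arm with a two-finger parallel gripper is mounted at the origin on the work surface. World frame = base frame: x ahead of the robot, y to its left, z up, the work surface at z = 0. Lengths are in m, angles in rad, forces in N, time in s.
With the tool pointing down it reaches from about 0.35 to 0.875 m from the base axis. Payload 15.5 kg.
Tool frame: the origin (TCP) lies midway between the tips of the shut fingers; the grasp point (between the pads) lies robot.hold_point_z behind it (robot.hold_point_z is the distance from the TCP to the grasp point, in m); z points along the fingers, y is the line along which they close (so a half turn about z gives the same grasp; the last joint's range is limited). The gripper opens to 85 mm and grips with 20 to 120 N. Pads are 22 mm wide; open, the fingers measure 114 mm over their backs; the gripper's body (76 mm by 85 mm) begins 54 mm behind the grasp point. The pads swing forward as they close: fully open they stand 13 mm farther back than shut.
Start: joints at [1.222, 0.494, 1.345, -0, 1.302, -0.096], TCP at [0.156, 0.605, 0.231] pointing down, gripper open.
Joint ranges: [-2.91, 2.91], [-0.82, 2.16], [0.22, 2.67], [-1.22, 4.37], [0.12, 2.79], [-3.08, 3.08]. Speed limits (rad/s): [1.89, 1.89, 2.57, 3.01, 3.01, 3.01].

## Interface

Orientations are given as a rotation vector (axis times angle).
In Python, from cell import robot, camera, workorder gives the robot as it stands.
- The arm moves only by the shell command python3 -m crank 'ROWS'. ROWS is JSON, a list of rows, each a list of 7 numbers: the gripper command: -1 is shut, 1 is fully open, values between are in proportion, then the shift along the tool's x, y, z scaled (see below), then the turn, a rotation vector about the tool's x, y, z scaled (see below). In form: [[fingers, x, y, z, rx, ry, rz], ...]. A call has exactly 8 rows; each row shifts and turns the commanded pose from where the row before left it, along the tool's axes as they then stand; what a row does not reach is not made up. The controller multiplies each number of a shift by 0.025 m and each number of a turn by 5 degrees. A row lasts 1/10 s, in which the tool goes at most 50 mm and 8.59 degrees, less where a joint would pass 70% of its speed; a pose out of reach is approached as far as the arm can. A call with a number of a shift or a turn outside -1 to 1 is refused whole. A call with a gripper value outside its range is refused whole. The fingers move at their own pace and stop on an object; the grip force is fixed at half the most. Time passes only in rows, so rows that do not move let the fingers close, or fill a call up. It gives the time, the measured TCP pose, the force, the opening and the grip force at its end, in the units of the state.
- robot.get_state(): the state, without advancing time (a new reading comes with each control period).
- camera(name): name is "scene" or "top" or "wrist"; returns a dict with "color" (480x640x3 uint8, red, green, blue), "vertical_fov" (degrees; the focal length in pixels is half the picture's height over the tangent of half this angle, whatever the lens; pixels are square), "cx", "cy" (the principal point, pixels), "rvec" (rotation vector, rad) and "tvec" (3), from world to camera coordinates, as OpenCV has them; the wrist camera has in their place "mount" (4x4, takes a point from camera to tool coordinates, whose origin is the TCP and whose axes are the flange's). Camera axes: x right, y down, z forward; pixel columns grow to the right and rows downward; lengths in m; the calibration is good to about 2 mm. The wrist camera is an equidistant fisheye: a pixel r from the principal point sees the ray r / f radians off the axis. A picture is of the moment at which its call begins: read the wrist's pose just before it. There is no depth.
- workorder.close_job(): hands the job in; it is judged then, once.
The state is a dict: "time_s": time; "joints": joint angles; "qvel": joint speeds; "joint_efforts": joint torques, N m; "eef_pos": TCP position; "ee_rot": TCP orientation; "ft_force": force on the tool from outside, world axes, zero at the start; "torque": the same for the moment, N m; "width": opening from 0.0 (shut) to 1.0 (fully open); "finger_force": force on a finger pad.
Only numpy, scipy, OpenCV 4.12 (cv2) and the standard library are available. Lean on these libraries where they do the work, as an engineer would, in place of code of your own. Each camera call takes 0.05 s, during which the arm holds its last target. There are 200 camera calls.

## Task

Fit up the T-joint on the jig plate so it can be tack-welded: push the loose cross tube along the plate until its long side lies flat against the stop bar and its end butts up square against the clamped rail tube, with no gap at either place. Only push it, with the fingertips or the outside of the fingers: do not lift it off the plate or tip it, and leave everything else lying where it is.

Things in the scene. Friction and masses are not known exactly. Their poses are not given: they have to be found in the camera images.
- cross_tube: the loose cross tube to push: plain rectangular aluminium tube with open ends, flat on the plate, 150 mm long (x) x 100 wide (y) x 50 high, wall 4 mm, about 0.46 kg, sliding with ordinary metal friction. Origin: centre of its underside. Lies up to 0.3 rad askew to the plate. An upright finger lowered in front of an open end meets the edge of the top wall, so the end can be pushed there.
- jig_plate: fixed jig: steel plate with small bores, 450 mm (x) x 500 (y) x 15 thick (top 15 mm above the table). Origin: centre of its underside; x away from the robot, square to the rail; y to the robot's left, along the rail. Two upright screw clamps hold the rail down: columns at plate (200, +-175) mm, spindles at (120, +-175) mm, grips up to 270 mm high; nothing of them is nearer than plate x = 100 mm.
- rail_face (a point): middle of the near face of the rail, a fixed aluminium tube of the same section as the cross tube (100 wide x 50 high), 440 mm long along the plate's y, its top 65 mm above the table. The point is at plate (70, 0) mm, 25 mm above the plate's top; axes as the plate's. The cross tube's end must butt against this face (the plane plate x = 70 mm).
- stop_bar: the fixed stop bar: dark steel, 140 mm long (x) x 40 wide (y) x 40 high, with two round bolt heads 8 mm high on top, standing on the plate square to the rail, to the left or right of the cross tube. Origin: centre of its underside; axes parallel to the plate's. The face towards the tube is 20 mm from the origin. About 50 mm is free between its far end and the rail.
- v_block: bystander: a small steel V-block, 60 x 44 x 36 mm, standing on the plate on the other side of the cross tube from the stop bar. Origin: centre of its underside. At least 50 mm are free between it and the cross tube at the start.
- bolt: bystander: a steel clamping bolt standing upright on its head at the plate's near left corner, 28 mm across, 45 mm high. Origin: centre of its underside.
- offcut: bystander: a short offcut of the same tube, 60 mm long (x) x 100 x 50 mm, on the table to the left of the plate. Origin: centre of its underside.
- slag_hammer: bystander: a slag hammer with a black rubber grip, about 250 mm long, lying on the table to the right of the plate. Origin: on the table under the middle of its handle.
- wire_brush: bystander: a wooden-backed wire brush, 200 x 28 x 36 mm, lying on the table to the right of the plate. Origin: centre of its underside.
- spray_can: bystander: an upright spray can, 64 mm across, 190 mm high, on the table to the left of the plate. Origin: centre of its underside.

How it is judged:
By the outcome, as a careful person would: the job done as asked, in the order asked, and still so for the second after the job is handed in, with the robot touching nothing.
It also fails if it takes over 45 s, if anything falls off the work surface, if the arm or the gripper's body presses on something with over 40 N, if the wrist force passes 120 N, or if a joint passes its speed limit or range.

## Working session

There is one attempt and no reset: what is moved stays moved. The work goes in short steps, Python scripts to look and compute and a shell command to move; the robot and the scene stay as the last step left them, time stands still between calls to the robot, and variables do not carry over. Pictures are saved under pics/ and viewed, at most 10 in all, crops included, and the job is handed in when it is done.

```bash
mkdir -p pics; cat > h.py <<'E'
import numpy as np, cv2
from cell import robot, camera, workorder
from scipy.spatial.transform import Rotation as R
def save(name,fn):
    c=camera(name); cv2.imwrite('pics/'+fn,c['color'][:,:,::-1]); return c
def K(c):
    f=240/np.tan(np.radians(c['vertical_fov'])/2); return np.array([[f,0,c['cx']],[0,f,c['cy']],[0,0,1]])
def world(c,uv,z):
    M=R.from_rotvec(np.ravel(c['rvec'])).as_matrix(); t=np.ravel(c['tvec'])
    d=M.T@np.linalg.inv(K(c))@[uv[0],uv[1],1]; o=-M.T@t
    return o+d*(z-o[2])/d[2]
E
python3 - <<'E'
from h import *
c=save('top','t1.png'); print({k:v for k,v in c.items() if k!='color'})
s=robot.get_state(); print(s['time_s'],s['eef_pos'],s['ee_rot'],s['width'],robot.hold_point_z)
print(R.from_rotvec(s['ee_rot']).as_matrix().round(3))
import pickle; pickle.dump(c,open('t1.pkl','wb'))
E
```

```text
{'vertical_fov': 42.74441645127335, 'cx': 316.16923615753535, 'cy': 242.1024559502996, 'rvec': array([ 2.1767319 , -2.17079917,  0.09541438]), 'tvec': array([-0.00572498,  0.54163203,  1.51084798])}
0.05 [0.15621102 0.60480797 0.23071229] [-3.95977636e-01 -3.11630391e+00  1.83317645e-03] 0.9950921519360489 0.0187
[[-0.968  0.25  -0.   ]
 [ 0.25   0.968 -0.001]
 [ 0.    -0.001 -1.   ]]
```

View pics/t1.png

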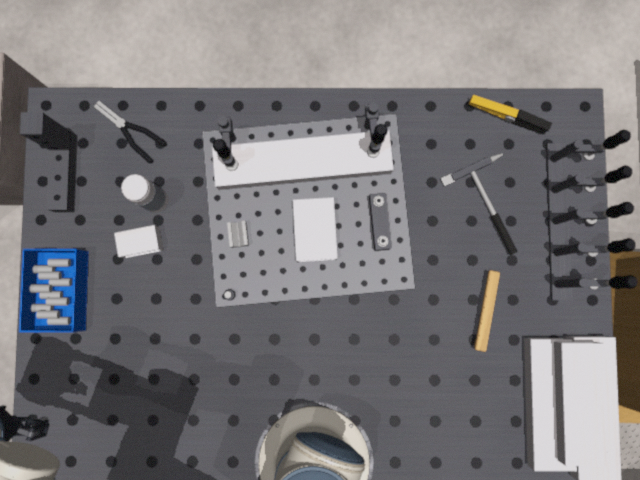

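The top view shows the plate, with corners near (205,130), (395,115), (413,288) and (217,306). The rail is at the top and the tube at about (315,230). The stop bar is to its right at about (380,222), the V-block to its left at (237,233), and the bolt at (228,294). I'll enlarge the middle.

```bash
python3 - <<'E'
import cv2
i=cv2.imread('pics/t1.png')[165:315,200:420]
cv2.imwrite('pics/t1c.png',cv2.resize(i,None,fx=3.6,fy=3.6,interpolation=cv2.INTER_CUBIC))
E
```

```text
(no output)
```

View pics/t1c.png

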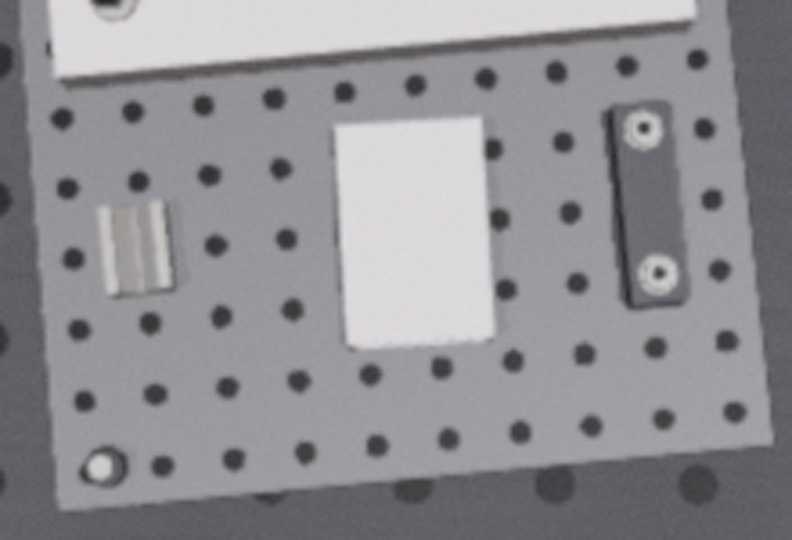

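```bash
cat > m.py <<'E'
from h import *
import pickle
def meas(c,rail,tube,bar):
    W=lambda L,z:np.array([world(c,p,z)[:2] for p in L])
    r=W(rail,.065);d=r[1]-r[0];yaw=np.arctan2(d[0],-d[1])  # left->right is -y
    ex=np.array([np.cos(yaw),np.sin(yaw)]);ey=np.array([-ex[1],ex[0]])
    o=r.mean(0)-ex*.07  # plate coords (y from rail mid)
    P=lambda p:np.stack([(p-o)@ex,(p-o)@ey],-1)
    return yaw,o,ex,ey,P,W(tube,.065),W(bar,.055)
E
python3 - <<'E'
from m import *
c=pickle.load(open('t1.pkl','rb'))
f=lambda L:[((x+.5)/3.6-.5+200,(y+.5)/3.6-.5+165) for x,y in L]
yaw,o,ex,ey,P,t,b=meas(c,f([(57,78),(693,20)]),f([(335,125),(482,116),(494,338),(348,348)]),f([(613,107),(668,101),(686,300),(630,306)]))
print('yaw',yaw,'o',o,'\ntube',P(t)*1e3,t.mean(0),'\nbar',P(b)*1e3)
e=(t[0]+t[1]-t[2]-t[3]);print('tube yaw',np.arctan2(e[1],e[0]), [np.linalg.norm(t[i]-t[i-1]) for i in range(4)])
v=world(c,f([(137,248)])[0],.05);print('vb',P(v[:2])*1e3, 'bolt',P(world(c,f([(101,467)])[0],.06)[:2])*1e3)
E
```

```text
yaw 0.09452456691045522 o [0.62598389 0.01972311] 
tube [[  20.22664055   32.03027377]
 [  17.18557962  -68.28551643]
 [-134.43699088  -62.09436581]
 [-132.12973538   36.69340091]] [ 0.57040584 -0.00102925] 
bar [[  16.75817276 -158.79401085]
 [  17.43020146 -196.78982096]
 [-120.02088008 -195.05567068]
 [-120.60019605 -156.69377578]]
tube yaw 0.05883239711629936 [np.float64(0.1524277207126547), np.float64(0.10036187430764833), np.float64(0.1517489183873866), np.float64(0.09881470681472124)]
vb [-49.6314271  174.98268858] bolt [-196.57390464  209.83439915]
```

Plate yaw is 0.0945 rad and the tube is at plate (-57, -15) mm, about -2° askew. The bar face is at plate y ≈ -157 mm. I'll push the tube's left side with both open fingers, tool y along plate x, and then push its end.

```bash
python3 -m crank '[[1,-0.8,-0.6,0,0,0,1],[1,-0.85,-0.53,0,0,0,1],[1,-0.89,-0.46,0,0,0,1],[1,-0.93,-0.38,0,0,0,1],[1,-0.96,-0.3,0,0,0,1],[1,-0.98,-0.21,0,0,0,1],[1,-0.99,-0.13,0,0,0,1],[1,-1,-0.04,0,0,0,1]]'
python3 -m crank '[[1,-1,0.05,0,0,0,1],[1,-0.99,0.13,0,0,0,1],[1,-0.98,0.22,0,0,0,1],[1,-0.95,0.3,0,0,0,1],[1,-0.92,0.39,0,0,0,1],[1,-0.88,0.47,0,0,0,1],[1,-0.84,0.54,0,0,0,0],[1,-0.84,0.54,0,0,0,0]]'
```

```text
time_s: 0.85
eef_pos: [0.2809, 0.4469, 0.231]
ee_rot: [-1.443, -2.791, 0.001]
ft_force: [0.2, -0.8, 0.4]
width: 1.001
finger_force: 0.0
time_s: 1.65
eef_pos: [0.4047, 0.29, 0.231]
ee_rot: [-2.112, -2.325, 0.001]
ft_force: [1.2, -0.0, -0.1]
width: 1.001
finger_force: 0.0
```

```bash
cat > d.py <<'E'
# remaining shift to plate target (mm) in tool units, yaw error
import sys
from h import *
def rep(tx=None,ty=None,z=None):
    s=robot.get_state(); yaw=.0945;o=np.array([.62598,.01972]);ex=np.array([np.cos(yaw),np.sin(yaw)]);ey=np.array([-ex[1],ex[0]])
    p=np.array(s['eef_pos']);M=R.from_rotvec(s['ee_rot']).as_matrix()
    print('t',round(s['time_s'],2),'plate',((p[:2]-o)@ex*1e3).round(1),((p[:2]-o)@ey*1e3).round(1),'z',p[2].round(4),'toolY-plate deg',np.degrees(np.arctan2(M[1,1],M[0,1])-yaw).round(2),'F plate',[round(float(v),1) for v in(np.array(s['ft_force'])[:2]@ex,np.array(s['ft_force'])[:2]@ey,s['ft_force'][2])],'w',round(float(s['width']),3),'tilt',M[2].round(4))
    if tx is not None:
        g=np.r_[o+ex*tx/1e3+ey*ty/1e3,z]-p; print('tool units',(M.T@g/.025).round(2))
rep(*map(float,sys.argv[1:]))
E
python3 d.py -57 75 0.2
```

```text
t 1.65 plate -194.8 290.0 z 0.231 toolY-plate deg 0.09 F plate [1.2, -0.1, -0.1] w 1.001 tilt [-3.e-04 -6.e-04 -1.e+00]
tool units [-8.61  5.5   1.24]
```

```bash
python3 -m crank '[[1,-1,0.65,0,0,0,0],[1,-1,0.65,0,0,0,0],[1,-1,0.65,0,0,0,0],[1,-1,0.65,0.2,0,0,0],[1,-1,0.65,0.2,0,0,0],[1,-1,0.65,0.2,0,0,0],[1,-1,0.65,0.2,0,0,0],[1,-0.6,0.3,0.2,0,0,0]]'; python3 -m crank '[[1,-0.3,0.2,0.5,0,0,0],[1,0,0,0.6,0,0,0],[1,0,0,0.6,0,0,0],[1,0,0,0.6,0,0,0],[1,0,0,0.4,0,0,0],[1,0,0,0,0,0,0],[1,0,0,0,0,0,0],[1,0,0,0,0,0,0]]';python3 d.py -57 75 0.022
```

```text
time_s: 2.45
eef_pos: [0.5444, 0.112, 0.2057]
ee_rot: [2.113, 2.325, -0.0]
ft_force: [0.3, 0.2, 0.8]
width: 1.001
finger_force: 0.0
time_s: 3.25
eef_pos: [0.5493, 0.1068, 0.1394]
ee_rot: [2.111, 2.325, 0.001]
ft_force: [0.1, -0.4, 0.6]
width: 1.003
finger_force: 0.0
t 3.25 plate -68.1 93.9 z 0.1394 toolY-plate deg 0.11 F plate [0.1, -0.4, 0.6] w 1.003 tilt [ 0.     0.001 -1.   ]
tool units [-0.76  0.44  4.7 ]
```

```bash
python3 - <<'E'
from h import *
c=save('scene','s1.png')
E
```

```text
(no output)
```

View pics/s1.png

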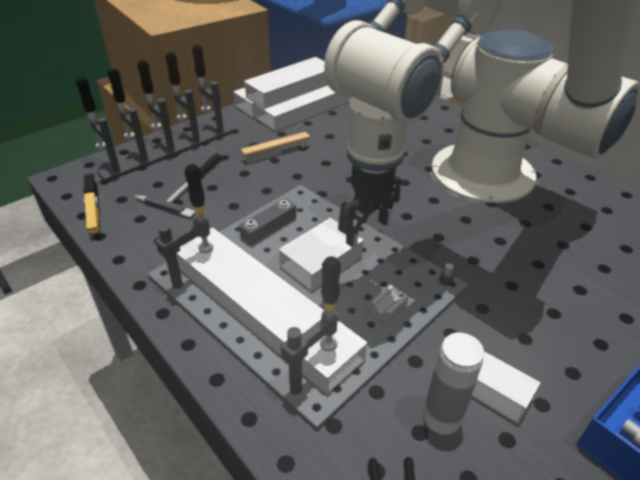

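The open fingers hang on the tube's left side at about (365,205), between it and the V-block at (388,298), with clear space to lower them.

```bash
python3 -m crank '[[1,0,0.2,0.8,0,0,0],[1,0,0.24,0.8,0,0,0],[1,0,0,0.8,0,0,0],[1,0,0,0.8,0,0,0],[1,0,0,0.8,0,0,0],[1,0,0,0.7,0,0,0],[1,0,0,0,0,0,0],[1,0,0,0,0,0,0]]';python3 d.py -57 -40 0.022
```

```text
time_s: 4.1
eef_pos: [0.5602, 0.1077, 0.0219]
ee_rot: [2.112, 2.326, 0.0]
ft_force: [-0.1, 0.6, -0.2]
width: 1.0
finger_force: 0.0
t 4.1 plate -57.2 93.7 z 0.0219 toolY-plate deg 0.1 F plate [-0.0, 0.6, -0.2] w 1.0 tilt [-0.e+00  2.e-04 -1.e+00]
tool units [-5.35 -0.   -0.01]
```

```bash
python3 -m crank '[[1,-0.8,0,0,0,0,0],[1,-0.6,0,0,0,0,0],[1,-0.4,0,0,0,0,0],[1,-0.5,0,0,0,0,0],[1,-0.5,0,0,0,0,0],[1,-0.5,0,0,0,0,0],[1,-0.5,0,0,0,0,0],[1,-0.4,0,0,0,0,0]]';python3 d.py -57 -40 0.022;python3 -m crank '[[1,-0.2,0,0,0,0,0],[1,-0.2,0,0,0,0,0],[1,-0.1,0,0,0,0,0],[1,-0.1,0,0,0,0,0],[1,0,0,0,0,0,0],[1,0,0,0,0,0,0],[1,0,0,0,0,0,0],[1,0,0,0,0,0,0]]';python3 d.py -57 -46 0.022
```

```text
time_s: 4.9
eef_pos: [0.5702, 0.002, 0.0213]
ee_rot: [2.112, 2.325, 0.0]
ft_force: [0.4, 3.8, 2.1]
width: 0.996
finger_force: 1.8
t 4.9 plate -57.2 -12.4 z 0.0213 toolY-plate deg 0.09 F plate [0.7, 3.8, 2.1] w 0.996 tilt [-0.  0. -1.]
tool units [-1.1   0.01 -0.03]
time_s: 5.7
eef_pos: [0.5715, -0.0118, 0.0212]
ee_rot: [2.112, 2.326, -0.0]
ft_force: [-0.3, -0.0, -0.3]
width: 0.997
finger_force: 0.0
t 5.7 plate -57.2 -26.2 z 0.0212 toolY-plate deg 0.11 F plate [-0.3, 0.0, -0.3] w 0.997 tilt [-1.e-04 -1.e-04 -1.e+00]
tool units [-0.79  0.01 -0.03]
```

```bash
python3 -m crank '[[1,-0.15,0,0,0,0,0],[1,-0.15,0,0,0,0,0],[1,-0.15,0,0,0,0,0],[1,-0.1,0,0,0,0,0],[1,-0.06,0,0,0,0,0],[1,-0.06,0,0,0,0,0],[1,0,0,0,0,0,0],[1,0,0,0,0,0,0]]';python3 d.py -57 -46 0.022; python3 -m crank '[[1,-0.04,0,0,0,0,0],[1,-0.04,0,0,0,0,0],[1,-0.04,0,0,0,0,0],[1,-0.04,0,0,0,0,0],[1,0,0,0,0,0,0],[1,0,0,0,0,0,0],[1,0,0,0,0,0,0],[1,0,0,0,0,0,0]]';python3 d.py -57 -46 0.022
```

```text
time_s: 6.5
eef_pos: [0.5732, -0.0286, 0.0213]
ee_rot: [2.112, 2.326, 0.0]
ft_force: [0.1, 0.5, 0.9]
width: 1.0
finger_force: 0.0
t 6.5 plate -57.1 -43.1 z 0.0213 toolY-plate deg 0.1 F plate [0.2, 0.5, 0.9] w 1.0 tilt [-2.e-04  2.e-04 -1.e+00]
tool units [-0.11  0.   -0.03]
time_s: 7.3
eef_pos: [0.5735, -0.0325, 0.0213]
ee_rot: [2.112, 2.326, -0.0]
ft_force: [0.3, 2.0, -0.4]
width: 0.999
finger_force: 0.7
t 7.3 plate -57.2 -47.1 z 0.0213 toolY-plate deg 0.1 F plate [0.5, 1.9, -0.4] w 0.999 tilt [-1.e-04  0.e+00 -1.e+00]
tool units [ 0.04  0.01 -0.03]
```

```bash
python3 - <<'E'
from h import *
import pickle
c=save('top','t2.png'); pickle.dump(c,open('t2.pkl','wb'))
i=cv2.imread('pics/t2.png')[165:315,200:420]
cv2.imwrite('pics/t2c.png',cv2.resize(i,None,fx=3.6,fy=3.6,interpolation=cv2.INTER_CUBIC))
E
```

```text
(no output)
```

View pics/t2c.png

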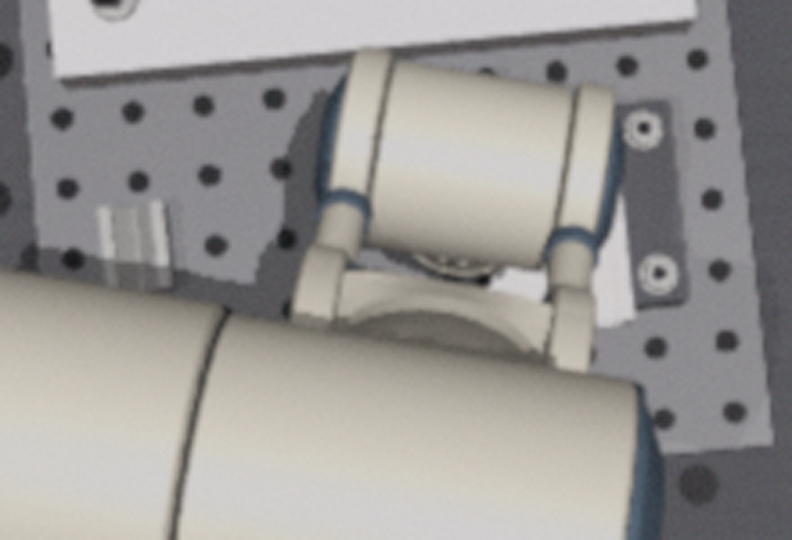

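The tube's right edge at about x=630 in the crop now meets the bar's left edge. I'll press lightly until the force rises.

```bash
python3 -m crank '[[1,-0.03,0,0,0,0,0],[1,-0.03,0,0,0,0,0],[1,-0.03,0,0,0,0,0],[1,0,0,0,0,0,0],[1,0,0,0,0,0,0],[1,0,0,0,0,0,0],[1,0,0,0,0,0,0],[1,0,0,0,0,0,0]]';python3 d.py
```

```text
time_s: 8.15
eef_pos: [0.5735, -0.0326, 0.0213]
ee_rot: [-2.111, -2.324, -0.002]
ft_force: [0.8, 25.0, 4.2]
width: 0.997
finger_force: 12.9
t 8.15 plate -57.2 -47.1 z 0.0213 toolY-plate deg 0.1 F plate [3.2, 24.9, 4.2] w 0.997 tilt [ 2.4e-03 -1.0e-04 -1.0e+00]
```

```bash
python3 -m crank '[[1,0.2,0,0,0,0,0],[1,0.6,0,0,0,0,0],[1,0.2,0,-0.2,0,0,0],[1,0,0,-0.8,0,0,0],[1,0,0,-0.8,0,0,0],[0,0,0,-0.9,0,0,1],[0,0,0,-0.9,0,0,1],[0,0,0,-0.6,0,0,1]]'
python3 -m crank '[[0,0,0,0,0,0,1],[0,0,0,0,0,0,1],[0,0,0,0,0,0,1],[0,0,0,0,0,0,1],[0,0,0,0,0,0,1],[0,0,0,0,0,0,1],[0,0,0,0,0,0,1],[0,0,0,0,0,0,1]]'
python3 -m crank '[[0,0,0,0,0,0,1],[0,0,0,0,0,0,1],[0,0,0,0,0,0,1],[0,0,0,0,0,0,1],[0,0,0,0,0,0,1],[0,0,0,0,0,0,1],[0,0,0,0,0,0,1],[0,0,0,0,0,0,0]]'; python3 d.py -175 -107 0.035
```

```text
time_s: 8.95
eef_pos: [0.5716, -0.0096, 0.1281]
ee_rot: [2.4, 2.025, 0.001]
ft_force: [-0.0, 0.1, -0.9]
width: 0.517
finger_force: 0.0
time_s: 9.75
eef_pos: [0.5711, -0.0095, 0.1266]
ee_rot: [2.949, 1.083, -0.0]
ft_force: [0.1, -0.3, -0.3]
width: 0.499
finger_force: 0.0
time_s: 10.55
eef_pos: [0.5712, -0.0096, 0.1266]
ee_rot: [3.138, 0.149, 0.0]
ft_force: [0.2, 0.0, -0.1]
width: 0.5
finger_force: 0.0
t 10.55 plate -57.3 -24.0 z 0.1266 toolY-plate deg -89.98 F plate [0.2, -0.0, -0.1] w 0.5 tilt [ 1.e-04  2.e-04 -1.e+00]
tool units [-4.71  3.32  3.66]
```

```bash
python3 -m crank '[[0,-0.8,0.6,0,0,0,0],[0,-0.9,0.6,0,0,0,0],[0,-0.9,0.6,0,0,0,0],[0,-0.9,0.6,0,0,0,0],[0,-0.9,0.6,0,0,0,0],[0,-0.3,0.32,0,0,0,0],[0,0,0,0.3,0,0,0],[0,0,0,0,0,0,0]]'; python3 d.py -175 -107 0.035
python3 - <<'E'
from h import *
import pickle
c=save('top','t3.png'); pickle.dump(c,open('t3.pkl','wb'))
i=cv2.imread('pics/t3.png')[165:315,200:420]
cv2.imwrite('pics/t3c.png',cv2.resize(i,None,fx=3.6,fy=3.6,interpolation=cv2.INTER_CUBIC))
E
```

```text
time_s: 11.35
eef_pos: [0.4627, -0.1035, 0.1182]
ee_rot: [-3.138, -0.152, 0.0]
ft_force: [-0.1, 0.8, 0.4]
width: 0.496
finger_force: 0.0
t 11.35 plate -174.1 -107.3 z 0.1182 toolY-plate deg -89.87 F plate [0.0, 0.8, 0.4] w 0.496 tilt [-2.e-04 -2.e-04 -1.e+00]
tool units [-0.03 -0.01  3.33]
```

View pics/t3c.png

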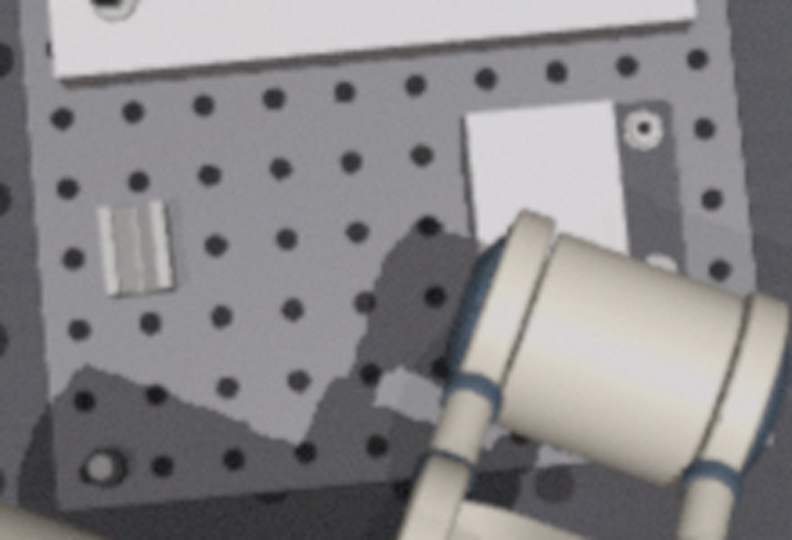

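The tube lies flush along the bar, with its top-left corner at (466,115) and no visible gap on the right. Next I'll lower the fingers and push the near end towards the rail.

```bash
python3 -m crank '[[0,0,0,0.7,0,0,0],[0,0,0,0.8,0,0,0],[0,0,0,0.8,0,0,0],[0,0,0,0.8,0,0,0],[0,0,0,0.23,0,0,0],[0,0,0,0,0,0,0],[0,0.5,0,0,0,0,0],[0,0.4,0,0,0,0,0]]'; python3 d.py -91 -107 0.035
python3 -m crank '[[0,0.3,0,0,0,0,0],[0,0.3,0,0,0,0,0],[0,0.3,0,0,0,0,0],[0,0.3,0,0,0,0,0],[0,0.2,0,0,0,0,0],[0,0.2,0,0,0,0,0],[0,0,0,0,0,0,0],[0,0,0,0,0,0,0]]'; python3 d.py -91 -107 0.035
```

```text
time_s: 12.2
eef_pos: [0.4867, -0.1017, 0.0365]
ee_rot: [3.137, 0.151, 0.003]
ft_force: [0.1, 1.0, 0.7]
width: 0.498
finger_force: 0.0
t 12.2 plate -150.1 -107.7 z 0.0365 toolY-plate deg -89.9 F plate [0.2, 1.0, 0.7] w 0.498 tilt [ 1.9e-03  8.0e-04 -1.0e+00]
tool units [ 2.36 -0.02  0.06]
time_s: 13.0
eef_pos: [0.5248, -0.0978, 0.0355]
ee_rot: [3.138, 0.151, 0.001]
ft_force: [-0.0, 0.2, 0.8]
width: 0.5
finger_force: 0.0
t 13.0 plate -111.8 -107.4 z 0.0355 toolY-plate deg -89.9 F plate [-0.0, 0.2, 0.8] w 0.5 tilt [ 6.e-04  2.e-04 -1.e+00]
tool units [ 0.83 -0.02  0.02]
```

```bash
python3 -m crank '[[0,0.15,0,0,0,0,0],[0,0.15,0,0,0,0,0],[0,0.15,0,0,0,0,0],[0,0.1,0,0,0,0,0],[0,0.08,0,0,0,0,0],[0,0.05,0,0,0,0,0],[0,0,0,0,0,0,0],[0,0,0,0,0,0,0]]'; python3 d.py -91 -107 0.035
python3 -m crank '[[0,0.04,0,0,0,0,0],[0,0.04,0,0,0,0,0],[0,0.04,0,0,0,0,0],[0,0,0,0,0,0,0],[0,0,0,0,0,0,0],[0,0,0,0,0,0,0],[0,0,0,0,0,0,0],[0,0,0,0,0,0,0]]'; python3 d.py -91 -107 0.035
```

```text
time_s: 13.8
eef_pos: [0.5418, -0.0962, 0.0356]
ee_rot: [3.138, 0.151, 0.001]
ft_force: [-0.0, 0.7, -0.4]
width: 0.501
finger_force: 0.0
t 13.8 plate -94.8 -107.4 z 0.0356 toolY-plate deg -89.9 F plate [0.0, 0.7, -0.4] w 0.501 tilt [ 6.e-04  2.e-04 -1.e+00]
tool units [ 0.15 -0.02  0.03]
time_s: 14.6
eef_pos: [0.5445, -0.0958, 0.0355]
ee_rot: [3.138, 0.151, 0.0]
ft_force: [-2.2, -0.2, 0.9]
width: 0.504
finger_force: 1.0
t 14.6 plate -92.0 -107.3 z 0.0355 toolY-plate deg -89.9 F plate [-2.3, -0.0, 0.9] w 0.504 tilt [ 1.e-04  0.e+00 -1.e+00]
tool units [ 0.04 -0.01  0.02]
```

```bash
python3 -m crank '[[0,0.04,0,0,0,0,0],[0,0.03,0,0,0,0,0],[0,0.03,0,0,0,0,0],[0,0,0,0,0,0,0],[0,0,0,0,0,0,0],[0,0,0,0,0,0,0],[0,0,0,0,0,0,0],[0,0,0,0,0,0,0]]'; python3 d.py -91 -107 0.035
```

```text
time_s: 15.4
eef_pos: [0.5471, -0.0956, 0.0355]
ee_rot: [3.138, 0.151, 0.0]
ft_force: [-1.1, 0.9, 0.8]
width: 0.498
finger_force: 0.6
t 15.4 plate -89.4 -107.3 z 0.0355 toolY-plate deg -89.9 F plate [-1.0, 1.0, 0.8] w 0.498 tilt [ 3.e-04  1.e-04 -1.e+00]
tool units [-0.06 -0.01  0.02]
```

```bash
python3 -m crank '[[0,0.03,0,0,0,0,0],[0,0.03,0,0,0,0,0],[0,0.03,0,0,0,0,0],[0,0,0,0,0,0,0],[0,0,0,0,0,0,0],[0,0,0,0,0,0,0],[0,0,0,0,0,0,0],[0,0,0,0,0,0,0]]'; python3 d.py -91 -107 0.035
```

```text
time_s: 16.2
eef_pos: [0.5474, -0.0954, 0.0354]
ee_rot: [-3.138, -0.151, 0.005]
ft_force: [-11.6, -4.0, 6.7]
width: 0.498
finger_force: 6.1
t 16.2 plate -89.1 -107.2 z 0.0354 toolY-plate deg -89.89 F plate [-11.9, -2.9, 6.7] w 0.498 tilt [-3.2e-03 -6.0e-04 -1.0e+00]
tool units [-0.08 -0.01  0.01]
```

Contact with the rail shows in the force. I'll press slightly more, then back off and look.

```bash
python3 -m crank '[[0,0.03,0,0,0,0,0],[0,0,0,0,0,0,0],[0,0,0,0,0,0,0],[0,-0.3,0,0,0,0,0],[0,-0.7,0,0,0,0,0],[0,-0.3,0,-0.6,0,0,0],[0,0,0,-0.9,0,0,0],[0,0,0,-0.9,0,0,0]]'; python3 -m crank '[[0,-1,-0.9,-0.8,0,0,0],[0,-1,-0.9,-0.8,0,0,0],[0,-0.5,-0.9,0,0,0,-1],[0,0,-0.9,0,0,0,-1],[0,0,-0.9,0,0,0,-1],[0,0,-0.9,0,0,0,-1],[0,0,-0.9,0,0,0,-1],[0,0,-0.9,0,0,0,-1]]'; python3 d.py
python3 - <<'E'
from h import *
import pickle
c=save('top','t4.png'); pickle.dump(c,open('t4.pkl','wb'))
i=cv2.imread('pics/t4.png')[170:260,310:420]
cv2.imwrite('pics/t4c.png',cv2.resize(i,None,fx=6,fy=6,interpolation=cv2.INTER_CUBIC))
E
```

```text
time_s: 17.0
eef_pos: [0.5174, -0.0984, 0.0961]
ee_rot: [-3.138, -0.151, -0.0]
ft_force: [0.0, -0.4, 0.4]
width: 0.498
finger_force: 0.0
time_s: 17.8
eef_pos: [0.4098, 0.0682, 0.1357]
ee_rot: [2.99, 0.964, 0.002]
ft_force: [1.2, 0.1, -0.0]
width: 0.503
finger_force: 0.0
t 17.8 plate -210.6 68.7 z 0.1357 toolY-plate deg -59.69 F plate [1.2, -0.0, -0.0] w 0.503 tilt [ 1.2e-03  7.0e-04 -1.0e+00]
```

View pics/t4c.png

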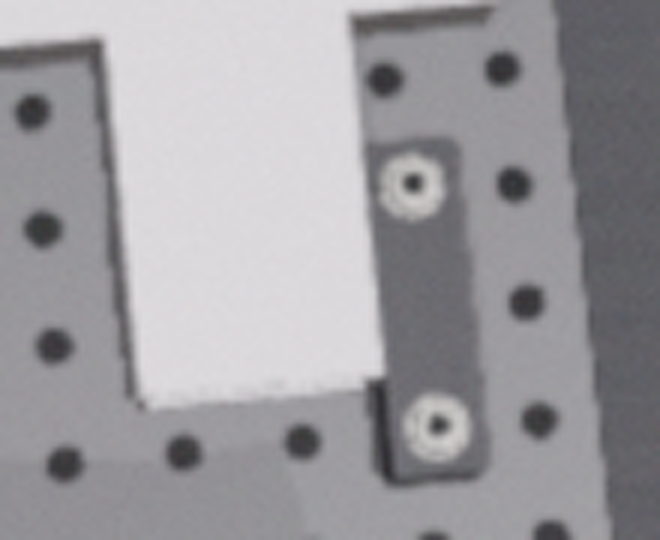

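The tube butts against the rail with no dark line at the joint, (100–350, ~30), and lies along the bar at x≈370–385. To be sure of the side fit after sliding, I'll nudge it once more against the bar with both open fingers.

```bash
python3 -m crank '[[1,0,0,0,0,0,-1],[1,0,0,0,0,0,-1],[1,0,0,0,0,0,-1],[1,0,0,0,0,0,-1],[1,0,0,0,0,0,-1],[1,0,0,0,0,0,-1],[1,0,0,0,0,0,-1],[1,0,0,0,0,0,-1]]';python3 -m crank '[[1,0,0,0,0,0,-1],[1,0,0,0,0,0,-1],[1,0,0,0,0,0,-1],[1,0,0,0,0,0,-1],[1,-0.4,0.9,0,0,0,0],[1,-0.4,1,0,0,0,0],[1,-0.4,1,0,0,0,0],[1,-0.4,1,0,0,0,0]]'; python3 d.py -20 -12 0.022
```

```text
time_s: 18.65
eef_pos: [0.4101, 0.0673, 0.1356]
ee_rot: [2.48, 1.928, 0.001]
ft_force: [0.4, 0.1, -0.2]
width: 0.997
finger_force: 0.0
time_s: 19.45
eef_pos: [0.5119, 0.0365, 0.1357]
ee_rot: [2.112, 2.325, 0.001]
ft_force: [-0.7, -0.2, 0.4]
width: 0.998
finger_force: 0.0
t 19.45 plate -111.9 27.5 z 0.1357 toolY-plate deg 0.09 F plate [-0.8, -0.1, 0.4] w 0.998 tilt [-0.     0.001 -1.   ]
tool units [-1.58  3.67  4.55]
```

```bash
python3 -m crank '[[1,-0.4,0.9,0,0,0,0],[1,-0.4,1,0,0,0,0],[1,-0.4,1,0,0,0,0],[1,-0.3,0.7,0,0,0,0],[1,0,0,0.5,0,0,0],[1,0,0,0.8,0,0,0],[1,0,0,0.8,0,0,0],[1,0,0,0.8,0,0,0]]';python3 d.py -20 -40 0.022
```

```text
time_s: 20.25
eef_pos: [0.6031, 0.0084, 0.0619]
ee_rot: [-2.112, -2.326, 0.0]
ft_force: [0.9, 0.0, 1.4]
width: 1.001
finger_force: 0.0
t 20.25 plate -23.8 -9.1 z 0.0619 toolY-plate deg 0.1 F plate [0.9, -0.1, 1.4] w 1.001 tilt [ 1.e-04 -1.e-04 -1.e+00]
tool units [-1.24  0.15  1.6 ]
```

```bash
python3 -m crank '[[1,0,0,0.8,0,0,0],[1,0,0,0.8,0,0,0],[1,0,0,0,0,0,0],[1,-0.5,0,0,0,0,0],[1,-0.4,0,0,0,0,0],[1,-0.25,0,0,0,0,0],[1,0,0,0,0,0,0],[1,0,0,0,0,0,0]]';python3 d.py -20 -47 0.022; python3 -m crank '[[1,-0.1,0,0,0,0,0],[1,-0.08,0,0,0,0,0],[1,-0.05,0,0,0,0,0],[1,-0.05,0,0,0,0,0],[1,-0.04,0,0,0,0,0],[1,0,0,0,0,0,0],[1,0,0,0,0,0,0],[1,0,0,0,0,0,0]]';python3 d.py
```

```text
time_s: 21.05
eef_pos: [0.6068, -0.0207, 0.0235]
ee_rot: [2.112, 2.325, 0.001]
ft_force: [0.6, -0.3, 0.3]
width: 0.998
finger_force: 0.0
t 21.05 plate -22.9 -38.4 z 0.0235 toolY-plate deg 0.06 F plate [0.6, -0.3, 0.3] w 0.998 tilt [-1.e-04  7.e-04 -1.e+00]
tool units [-0.34  0.12  0.06]
time_s: 21.85
eef_pos: [0.6073, -0.0283, 0.023]
ee_rot: [-2.112, -2.326, 0.0]
ft_force: [0.3, -0.2, 0.8]
width: 1.003
finger_force: 0.0
t 21.85 plate -23.1 -46.0 z 0.023 toolY-plate deg 0.1 F plate [0.2, -0.2, 0.8] w 1.003 tilt [ 0.e+00 -1.e-04 -1.e+00]
```

```bash
python3 -m crank '[[1,-0.03,0,0,0,0,0],[1,-0.03,0,0,0,0,0],[1,-0.03,0,0,0,0,0],[1,-0.02,0,0,0,0,0],[1,0,0,0,0,0,0],[1,0,0,0,0,0,0],[1,0,0,0,0,0,0],[1,0,0,0,0,0,0]]';python3 d.py
```

```text
time_s: 22.65
eef_pos: [0.6074, -0.0293, 0.023]
ee_rot: [-2.111, -2.325, -0.002]
ft_force: [0.3, 18.3, 2.2]
width: 0.995
finger_force: 9.3
t 22.65 plate -23.1 -47.0 z 0.023 toolY-plate deg 0.1 F plate [2.0, 18.2, 2.2] w 0.995 tilt [ 2.2e-03 -1.0e-04 -1.0e+00]
```

Firm contact came at the same depth as before, so the tube is seated on the bar. Now retreat, raise, and take a final look.

```bash
python3 -m crank '[[1,0.1,0,0,0,0,0],[1,0.5,0,0,0,0,0],[1,0.5,0,0,0,0,0],[1,0,0,-0.8,0,0,0],[1,0,0,-0.9,0,0,0],[1,0,0,-0.9,0,0,0],[1,0,0,-0.9,0,0,0],[1,0,-0.8,-0.9,0,0,0]]'; python3 -m crank '[[1,0.5,-1,0,0,0,0],[1,0.5,-1,0,0,0,0],[1,0.5,-1,0,0,0,0],[1,0.5,-1,0,0,0,0],[1,0.5,-1,0,0,0,0],[1,0.5,-1,0,0,0,0],[1,0.5,-0.8,0,0,0,0],[1,0,0,0,0,0,0]]'; python3 d.py
python3 - <<'E'
from h import *
c=save('top','t5.png')
i=cv2.imread('pics/t5.png')[165:290,200:420]
cv2.imwrite('pics/t5c.png',cv2.resize(i,None,fx=3.6,fy=3.6,interpolation=cv2.INTER_CUBIC))
j=cv2.imread('pics/t5.png')[165:255,310:420]
cv2.imwrite('pics/t5d.png',cv2.resize(j,None,fx=6,fy=6,interpolation=cv2.INTER_CUBIC))
E
```

```text
time_s: 23.45
eef_pos: [0.5865, -0.0048, 0.134]
ee_rot: [2.11, 2.325, 0.002]
ft_force: [0.6, -0.9, 0.2]
width: 1.002
finger_force: 0.0
time_s: 24.25
eef_pos: [0.4041, 0.0665, 0.133]
ee_rot: [-2.109, -2.326, 0.002]
ft_force: [-0.5, -0.5, 0.2]
width: 1.0
finger_force: 0.0
t 24.25 plate -216.4 67.5 z 0.133 toolY-plate deg 0.18 F plate [-0.5, -0.4, 0.2] w 1.0 tilt [ 3.0e-04 -2.4e-03 -1.0e+00]
```

View pics/t5c.png

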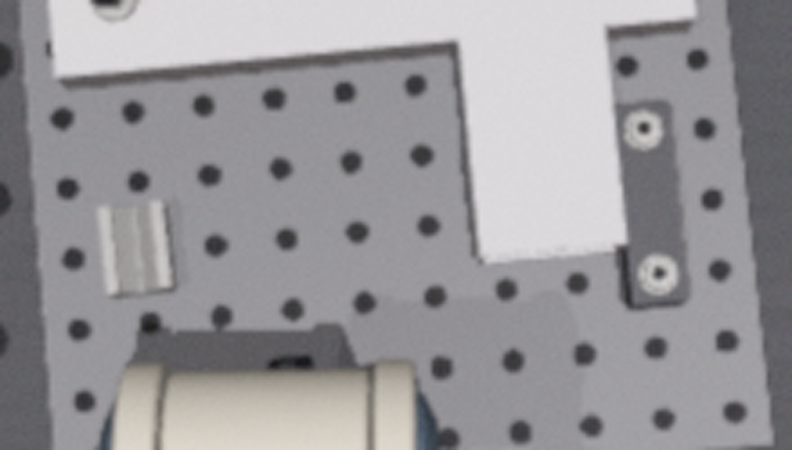

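View pics/t5d.png

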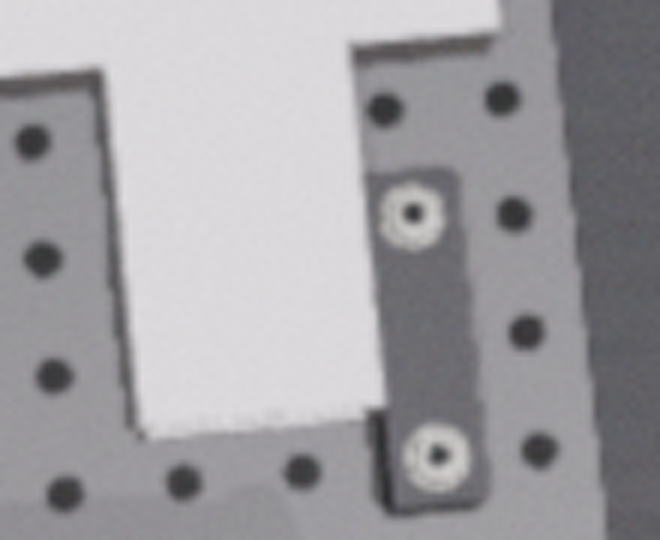

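The tube's end runs into the rail with no gap, its right side lies flush on the bar, and the V-block and the rest of the plate in view are unmoved. The gripper is well clear, so I'm handing in.

```bash
python3 -c "
from cell import workorder
print(workorder.close_job())"
```

```text
the job is handed in; nothing more can be done
None
```

The job is handed in: the cross tube is pushed flat against the stop bar and butted square against the rail, with no gap visible at either place and contact felt in the wrist force at both; no result came back from the judging.

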